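# Lock the full sharps box, click the other shut for the night

## Task

Close both yellow sharps boxes for the night, pushing their white slides with a fingertip. The one with the red lid is full: push its slide past the first click, right up to the final stop, so that it locks for good. The one with the blue lid is still in use: push its slide only to the first click (temporary closure), never into the second; leave the boxes standing in their holders and everything else where it is.

Things in the scene. Friction and masses are not known exactly. Their poses are not given: they have to be found in the camera images.
- red_box: sharps box with the red lid (full): yellow plastic, 201 x 126 mm, lid 212 x 134 mm, lid's top 120 mm above the origin (centre of its underside). It stands loose in a dark steel holder (walls 45 mm high, 100 mm at the +x end) screwed to the counter. x: along its length, the way its slide closes; z: up.
- red_lip (a point): red-lid box's white slide, moving with it: middle of the top edge of its upright pushing face, 88 mm wide, 16 mm high above the flat slide plate. Push it along the point's +x (box's x) to close; on that side it falls as a ribbed ramp, 26 mm long. The plate goes on 52 mm behind it (-x), between rails 94 mm apart, 5 mm above the plate.
- red_slide (a joint): red-lid box's slide, m: 0 open, grows along box +x, 1 N drag, stays where left. First click: ridge at 0.046 to 0.054 (5 N); then the first stop, resting anywhere from 0.054 to 0.064, opening covered. Second click: stiffer ridge from 0.064, top 0.070 to 0.073 (9 N); then the final stop at 0.080, locked, no way back. It springs off the ridges' slopes.
- blue_box: sharps box with the blue lid (still in use): yellow plastic, 201 x 126 mm, lid 212 x 134 mm, lid's top 120 mm above the origin (centre of its underside). It stands loose in a dark steel holder (walls 45 mm high, 100 mm at the +x end) screwed to the counter. x: along its length, the way its slide closes; z: up.
- blue_lip (a point): blue-lid box's white slide, moving with it: middle of the top edge of its upright pushing face, 88 mm wide, 16 mm high above the flat slide plate. Push it along the point's +x (box's x) to close; on that side it falls as a ribbed ramp, 26 mm long. The plate goes on 52 mm behind it (-x), between rails 94 mm apart, 5 mm above the plate.
- blue_slide (a joint): blue-lid box's slide, m: 0 open, grows along box +x, 1 N drag, stays where left. First click: ridge at 0.046 to 0.054 (5 N); then the first stop, resting anywhere from 0.054 to 0.064, opening covered. Second click: stiffer ridge from 0.064, top 0.070 to 0.073 (9 N); then the final stop at 0.080, locked, no way back. It springs off the ridges' slopes.
- dappen: small dark teal glass pot, 34 mm wide, 32 mm high, on the counter beyond the red-lid box; origin at the centre of its foot
- beaker: open steel beaker, 64 mm wide, 75 mm high, on the robot's side of the blue-lid box; origin at the centre of its foot
- handpiece: steel dental handpiece, 125 mm long, 22 mm high, lying beyond the blue-lid box; origin under its middle
- bottle: white disinfectant bottle with blue cap, 64 mm wide, 165 mm high, at a side; origin at the centre of its foot
- jar: glass jar with steel lid, 72 mm wide, 85 mm high, at a side; origin at the centre of its foot
- carton: small cardboard carton, 75 x 50 x 60 mm high, at a side; origin at the centre of its underside

How it is judged:
By the outcome, as a careful person would: the job done as asked, in the order asked, and still so for the second after the job is handed in, with the robot touching nothing.
It also fails if it takes over 56 s, if anything falls off the work surface, if the arm or the gripper's body presses on something with over 40 N, if the wrist force passes 120 N, or if a joint passes its speed limit or range.

## Robot

A 6-joint arm with a two-finger parallel gripper is mounted at the origin on the work surface. World frame = base frame: x ahead of the robot, y to its left, z up, the work surface at z = 0. Lengths are in m, angles in rad, forces in N, time in s.
With the tool pointing down it reaches from about 0.35 to 0.85 m from the base axis. Payload 8.1 kg.
Tool frame: the origin (TCP) lies on the mounting face of the last link; the fingertips stand 186 mm ahead of it and the grasp point (between the pads) lies 167 mm ahead of it; y points along the fingers, x is the direction in which the jaws open and shut, and the axes are right-handed (so a half turn about y gives the same grasp; the last joint's range is limited). The gripper opens to 93 mm and grips with 3 to 60 N. Pads are 15 mm wide; open, the fingers measure 128 mm over their backs; the gripper's body (75 mm by 188 mm) begins 65 mm behind the grasp point.
Start: joints at [1.164, 0.13, 1.488, -0, 1.523, -0.085], TCP at [0.19, 0.569, 0.405] pointing down, gripper open.
Joint ranges: [-2.96, 2.96], [-0.89, 2.26], [0.02, 2.5], [-1.34, 4.48], [0, 2.73], [-2.66, 2.66]. Speed limits (rad/s): [2.39, 2.39, 2.79, 3.14, 3.14, 3.14].

## Interface

Orientations are given as a rotation vector (axis times angle).
In Python, from plant import robot, imaging gives the robot as it stands.
- The arm moves only by the shell command python3 -m inch 'ROWS' [OPENING] [FORCE]. ROWS is JSON, a list of rows, each an object of numbers: "x", "y", "z": the shift along the tool's x, y, z in mm; "twist": the turn about the tool's y in rad. In form: [{"x": .., "y": .., "z": .., "twist": ..}, ...]. A call has 1 to 12 rows; each row shifts and turns the commanded pose from where the row before left it, along the tool's axes as they then stand; what a row does not reach is not made up. A row lasts 1/10 s, in which the tool goes at most 50 mm and 8.59 degrees, less where a joint would pass 70% of its speed; a pose out of reach is approached as far as the arm can. A call with a gripper value outside its range is refused whole. OPENING is the gripper command: -1 is shut, 1 is fully open, values between are in proportion, set as the call begins (- or left out, the last holds). The fingers move at their own pace and stop on an object; FORCE is the grip in N (left out, the last holds). Time passes only in rows, so rows that do not move let the fingers close. It gives the time, the measured TCP pose, the force and the opening at its end, in the units of the state.
- robot.read_state(): the state, without advancing time (a new reading comes with each control period).
- imaging.read_camera(name): name is "scene" or "top"; returns a dict with "color" (400x640x3 uint8, red, green, blue), "depth" (400x640 float32, m along the optical axis (not along the pixel's ray), 0 where there is no reading), "fx", "fy", "cx", "cy" (pixels), "k1" (the pictures are not rectified: a ray, as slopes to the right and down, at radius r is drawn at 1 + k1 r^2 times it, then the intrinsics apply), "rvec" (rotation vector, rad) and "tvec" (3), from world to camera coordinates, as OpenCV has them. Camera axes: x right, y down, z forward; pixel columns grow to the right and rows downward; lengths in m; the calibration is good to about 2 mm. A picture is of the moment at which its call begins.
- robot.close_job(): hands the job in, once; it reports no verdict.
The state is a dict: "t": time; "q": joint angles; "dq": joint speeds; "joint_torque": joint torques, N m; "tool_pos": TCP position; "orientation": TCP orientation; "force": force on the tool from outside, world axes, zero at the start; "wrist_torque": the same for the moment, N m; "opening": finger opening in m.
Only numpy, scipy, OpenCV 4.12 (cv2) and the standard library are available. Lean on these libraries where they do the work, as an engineer would, in place of code of your own. Each camera call takes 0.05 s, during which the arm holds its last target.

## Working session

There is one attempt and no reset: what is moved stays moved. The work goes in short steps, Python scripts to look and compute and a shell command to move; the robot and the scene stay as the last step left them, time stands still between calls to the robot, and variables do not carry over. Pictures are saved under pics/ and viewed, and the job is handed in when it is done.

```bash
ls; mkdir -p pics; cat > h.py <<'E'
import numpy as np, cv2
from plant import robot, imaging
from scipy.spatial.transform import Rotation as R
def grab(n,save=None):
    c=imaging.read_camera(n)
    if save: cv2.imwrite('pics/'+save,c['color'][:,:,::-1])
    return c
def world(c):
    h,w=c['depth'].shape
    K=np.array([[c['fx'],0,c['cx']],[0,c['fy'],c['cy']],[0,0,1.]])
    u,v=np.meshgrid(np.arange(w),np.arange(h))
    p=np.stack([u,v],-1).reshape(-1,1,2).astype(np.float64)
    n=cv2.undistortPoints(p,K,np.array([c['k1'],0,0,0,0.])).reshape(h,w,2)
    d=c['depth']
    P=np.dstack([n[...,0]*d,n[...,1]*d,d])
    Rm=R.from_rotvec(np.ravel(c['rvec'])).as_matrix()
    W=(P-np.ravel(c['tvec']))@Rm
    W[d==0]=np.nan
    return W
E
python3 - <<'E'
from h import *
s=robot.read_state();print(s)
for n in('scene','top'):
    c=grab(n,n+'0.png');print(c['fx'],c['k1'],c['rvec'],c['tvec'])
    np.savez('/tmp/'+n+'0.npz',**c)
print(R.from_rotvec(s['orientation']).as_matrix().round(3))
E
```

```text
pics
{'t': 0.0, 'q': array([ 1.16358250e+00,  1.31148599e-01,  1.48928593e+00, -3.24241023e-05,
        1.52302126e+00, -8.54016864e-02]), 'dq': array([-0.00013418, -0.00034979,  0.00073769,  0.00136397, -0.00041065,
        0.00041364]), 'joint_torque': array([-1.12872225e-03, -5.59787285e+01, -4.91795075e+01,  7.69171910e-02,
        3.41619586e-02, -1.46362954e-04]), 'tool_pos': array([0.18966299, 0.56898424, 0.403691  ]), 'orientation': array([-1.34543856, -0.96777677,  0.97039931]), 'force': array([-0.05196249, -0.10197079, -0.25444331]), 'wrist_torque': array([ 0.02703401,  0.01567301, -0.04005994]), 'opening': 0.09315204893765662}
419.11038231575765 -0.0349929943161391 [ 0.99860446  2.62681803 -0.83921717] [ 0.41832089 -0.23597363  1.46361561]
385.15527033199453 0.004053741149708613 [ 2.14451457 -2.13200819  0.16059342] [0.01940992 0.56264685 1.23401596]
[[ 0.316 -0.001 -0.949]
 [ 0.949 -0.002  0.316]
 [-0.002 -1.     0.   ]]
```

View pics/scene0.png

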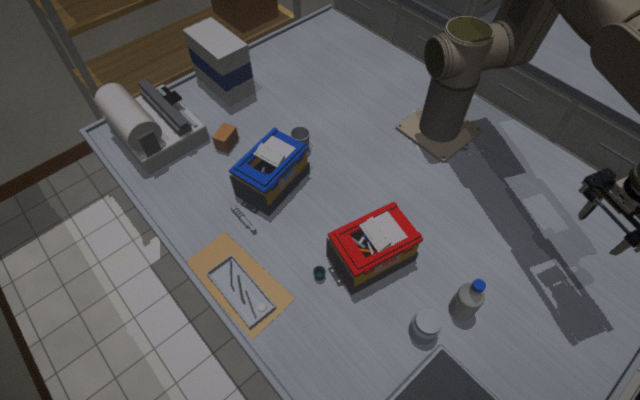

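View pics/top0.png

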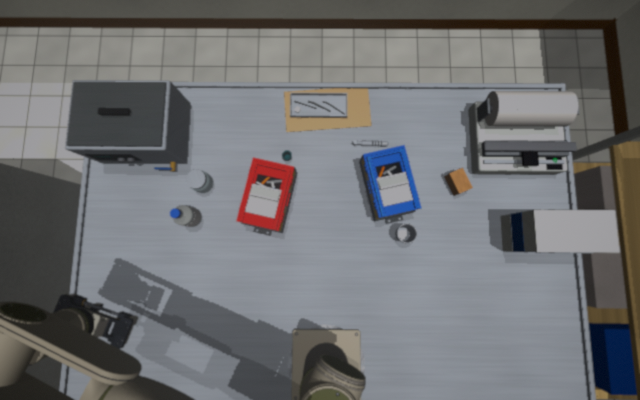

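```bash
python3 - <<'E'
from h import *
c=dict(np.load('/tmp/top0.npz'));s=dict(np.load('/tmp/scene0.npz'))
a=cv2.resize(c['color'][130:250,220:440],None,fx=3.6,fy=3.6,interpolation=cv2.INTER_CUBIC)
b=cv2.resize(s['color'][110:300,210:440],None,fx=3.1,fy=3.1,interpolation=cv2.INTER_CUBIC)
cv2.imwrite('pics/topz.png',a[:,:,::-1]);cv2.imwrite('pics/scz.png',b[:,:,::-1])
for n,C in(('top',c),('sc',s)):
    W=world(C);hsv=cv2.cvtColor(C['color'],cv2.COLOR_RGB2HSV)
    H,S,V=[hsv[...,i].astype(int) for i in range(3)]
    ok=(W[...,2]>.105)&(W[...,2]<.15)
    for nm,m in(('red',ok&((H<6)|(H>174))&(S>150)),('blue',ok&(H>100)&(H<125)&(S>150)),('white',ok&(S<50)&(V>110))):
        m=m&(W[...,0]>.2)&(abs(W[...,1])<.4)
        if nm=='white':
            for sg in(1,-1):
                k=m&(sg*W[...,1]>0); P=W[k]; print(n,nm,sg,len(P),P.mean(0).round(4),np.median(P[:,2]))
                r=cv2.minAreaRect((P[:,:2]*1000).astype(np.float32));print(r)
        else:
            P=W[m];r=cv2.minAreaRect((P[:,:2]*1000).astype(np.float32));print(n,nm,len(P),np.percentile(P[:,2],[5,50,95]),r)
E
```

```text
top red 1569 [0.12101789 0.12638906 0.13688992] ((530.2799072265625, 190.19833374023438), (136.2526092529297, 203.3477020263672), 77.2413330078125)
top blue 1533 [0.12036196 0.12635349 0.13700242] ((572.2805786132812, -197.2028045654297), (203.19326782226562, 135.79470825195312), 13.035124778747559)
top white 1 895 [0.5104 0.1975 0.1324] 0.13106105902831544
((548.90380859375, 183.38723754882812), (99.66587829589844, 183.6919708251953), 69.82686614990234)
top white -1 842 [ 0.5467 -0.2058  0.1333] 0.1311967983942922
((547.9605102539062, -205.60723876953125), (91.01121520996094, 92.45582580566406), 14.772863388061523)
sc red 2211 [0.11999892 0.12540574 0.13588804] ((533.9409790039062, 193.40472412109375), (140.746826171875, 207.70750427246094), 76.90606689453125)
sc blue 1347 [0.12056965 0.12570694 0.13626728] ((575.2557373046875, -197.17881774902344), (208.97921752929688, 135.3165740966797), 11.681724548339844)
sc white 1 1062 [0.514  0.1958 0.1327] 0.1306596902092662
((520.265380859375, 191.16885375976562), (95.81537628173828, 111.63492584228516), 77.81455993652344)
sc white -1 678 [ 0.5527 -0.2074  0.1341] 0.13193892853970549
((594.7383422851562, -203.7362823486328), (184.4671630859375, 98.79595184326172), 7.507199287414551)
```

View pics/topz.png

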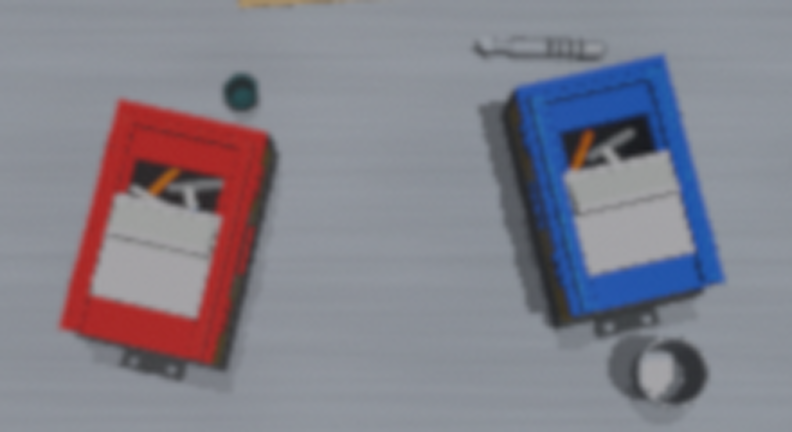

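View pics/scz.png

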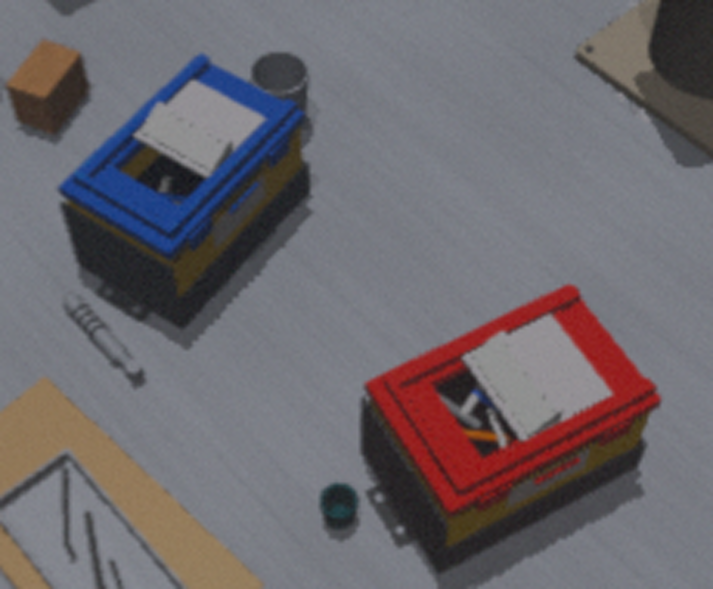

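```bash
cat >> h.py <<'E'
def boxfit(C,col,yawdeg):
    W=world(C);hsv=cv2.cvtColor(C['color'],cv2.COLOR_RGB2HSV)
    H,S,V=[hsv[...,i].astype(int) for i in range(3)]
    ok=(W[...,2]>.10)&(W[...,2]<.15)&(W[...,0]>.2)&(abs(W[...,1])<.4)&(S>130)
    m=ok&(((H<6)|(H>174)) if col=='red' else (H>100)&(H<125))
    m=cv2.morphologyEx(m.astype(np.uint8),cv2.MORPH_OPEN,np.ones((2,2),np.uint8))>0
    P=W[m]
    (cx,cy),(w,h),a=cv2.minAreaRect((P[:,:2]*1000).astype(np.float32))
    best=min((a+k*90 for k in range(-3,3)),key=lambda z:abs(z-yawdeg))
    return W,np.array([cx,cy])/1000,best,(w,h)
E
python3 - <<'E'
from h import *
for n in('top','scene'):
    C=dict(np.load(f'/tmp/{n}0.npz'))
    for col,y0 in(('red',-12.5),('blue',12.5)):
        W,c,a,wh=boxfit(C,col,y0);print(n,col,c.round(4),a,wh)
        t=np.deg2rad(a);ex=np.array([np.cos(t),np.sin(t)]);ey=np.array([-ex[1],ex[0]])
        d=W[...,:2]-c;bx=d@ex;by=d@ey;z=W[...,2]
        for lo in np.arange(-.108,.108,.006):
            m=(bx>=lo)&(bx<lo+.006)&(abs(by)<.036)&(z>.03)
            V=C['color'][m].mean() if m.any() else 0
            print(int(lo*1000+3),m.sum(),(np.nanmedian(z[m])*1000).round(1) if m.any() else None,int(V),end=' | ')
        print()
E
```

```text
top red [0.5317 0.1923] -14.05413818359375 (130.61361694335938, 210.29803466796875)
-105 28 48.2 75 | -99 45 125.8 82 | -92 48 124.6 83 | -86 46 125.3 83 | -80 44 125.2 83 | -74 46 125.1 87 | -68 48 127.1 128 | -62 46 130.2 162 | -56 46 130.2 164 | -50 48 129.5 164 | -44 44 130.3 164 | -38 45 129.9 164 | -32 46 130.4 164 | -26 45 130.3 164 | -20 46 130.0 157 | -14 55 143.7 149 | -8 45 144.7 160 | -2 42 140.9 158 | 3 45 137.9 158 | 9 40 135.0 158 | 15 41 131.4 158 | 21 30 128.6 143 | 27 38 106.2 105 | 33 39 102.7 75 | 39 45 104.3 80 | 45 42 107.9 76 | 51 40 106.5 73 | 57 65 122.7 70 | 63 42 124.5 82 | 69 42 125.1 83 | 75 45 125.2 82 | 81 51 126.2 75 | 87 43 133.7 80 | 93 30 125.0 81 | 99 45 125.3 93 | 105 11 125.0 119 | 
top blue [ 0.5794 -0.2176] 14.071887969970703 (204.85984802246094, 167.179931640625)
-105 49 49.4 75 | -99 51 124.7 92 | -92 45 125.5 94 | -86 48 124.8 94 | -80 46 126.0 95 | -74 52 126.8 115 | -68 46 130.9 151 | -62 44 130.4 155 | -56 45 130.1 154 | -50 47 129.4 154 | -44 48 130.2 154 | -38 43 129.8 156 | -32 45 130.3 153 | -26 47 130.0 152 | -20 56 137.9 141 | -14 4
[... 1075 characters left out ...]
lue [ 0.5514 -0.2323] 26.19364356994629 (297.42205810546875, 120.66653442382812)
-105 3 77.4 89 | -99 0 None 0 | -92 0 None 0 | -86 0 None 0 | -80 0 None 0 | -74 11 124.4 88 | -68 20 125.2 78 | -62 30 125.9 77 | -56 32 125.9 75 | -50 29 125.7 80 | -44 27 126.3 92 | -38 29 129.2 114 | -32 33 129.0 125 | -26 30 129.2 134 | -20 35 130.7 126 | -14 33 130.2 130 | -8 38 130.5 129 | -2 28 130.7 128 | 3 26 128.5 93 | 9 41 57.4 73 | 15 50 132.4 84 | 21 70 139.8 95 | 27 65 138.2 109 | 33 85 134.1 104 | 39 58 131.5 108 | 45 65 129.3 108 | 51 40 126.9 87 | 57 17 123.0 79 | 63 9 122.9 56 | 69 6 119.0 52 | 75 3 123.4 60 | 81 4 122.7 73 | 87 17 124.4 75 | 93 30 124.0 75 | 99 41 124.9 77 | 105 36 123.9 77 |
```

```bash
cat >> h.py <<'E'
def rectfit(C,sg,yaw0):
    W=world(C);z=W[...,2]
    c0=np.array([.533,.191]) if sg>0 else np.array([.574,-.199])
    m=(z>.119)&(z<.152)&(np.hypot(W[...,0]-c0[0],W[...,1]-c0[1])<.15)
    m=cv2.morphologyEx(m.astype(np.uint8),cv2.MORPH_OPEN,np.ones((3,3),np.uint8))
    n,l,st,_=cv2.connectedComponentsWithStats(m); k=1+np.argmax(st[1:,4]); m=l==k
    P=W[m][:,:2]
    # maximise points coverage: fit edges via percentile extents over yaw
    best=None
    for a in np.arange(yaw0-4,yaw0+4,.1):
        t=np.deg2rad(a);ex=np.array([np.cos(t),np.sin(t)]);ey=np.array([-ex[1],ex[0]])
        u=P@ex;v=P@ey
        lo=np.percentile(u,.7),np.percentile(v,.7);hi=np.percentile(u,99.3),np.percentile(v,99.3)
        A=(hi[0]-lo[0])*(hi[1]-lo[1])
        if best is None or A<best[0]:
            cu,cv=(lo[0]+hi[0])/2,(lo[1]+hi[1])/2
            best=(A,a,cu*ex+cv*ey,hi[0]-lo[0],hi[1]-lo[1])
    return W,best[1],best[2],best[3:]
def lip(W,a,c):
    t=np.deg2rad(a);ex=np.array([np.cos(t),np.sin(t)]);ey=np.array([-ex[1],ex[0]])
    d=W[...,:2]-c;bx=d@ex;by=d@ey;z=W[...,2]
    out=[]
    for b in np.arange(-.036,.037,.012):
        m=(abs(by-b)<.006)&(z>.1275)&(z<.155)&(abs(bx)<.09)
        # face pos: first bx where z exceeds .138
        x,zz=bx[m],z[m]
        hi=x[(zz>.139)]
        out.append(np.percentile(hi,3) if len(hi)>5 else np.nan)
    m=(abs(by)<.036)&(z>.133)&(z<.141)&(abs(bx)<.09)
    return np.array(out)
E
python3 - <<'E'
from h import *
for n in('top','scene'):
    C=dict(np.load(f'/tmp/{n}0.npz'))
    for sg,y0 in((1,-13),(-1,13)):
        W,a,c,wh=rectfit(C,sg,y0);print(n,sg,a.round(2),c.round(4),np.round(wh,4))
        print((lip(W,a,c)*1000).round(1))
E
```

```text
top 1 -12.0 [0.5319 0.1922] [0.2031 0.1331]
[-16.9 -16.8 -16.1 -15.9 -16.7 -16.6 -15.9]
top -1 12.9 [ 0.574  -0.1996] [0.2033 0.1329]
[-20.1 -20.2 -20.3 -20.3 -20.4 -20.2 -20.6]
scene 1 -12.7 [0.5342 0.191 ] [0.2038 0.1334]
[-16.8 -16.7 -16.  -16.7 -16.6 -16.6 -17.1]
scene -1 12.1 [ 0.5765 -0.2002] [0.2047 0.1331]
[-20.4 -21.9 -23.  -22.5 -21.4 -20.4 -21.2]
```

```bash
python3 -m inch '[{"twist":-0.105},{"x":-24,"z":-30},{"x":-24,"z":-30},{"x":-24,"z":-30},{"x":-24,"z":-30},{"x":-24,"z":-30},{"x":-24,"z":-30},{"x":-24,"z":-30},{"x":-24,"z":-30},{"x":-24,"z":-30},{"x":-24,"z":-30},{"x":-24,"z":-30}]' -1 20
cat >> h.py <<'E'
RED=dict(c=np.array([.533,.1916]),a=-12.4,lip=-.0167)
BLUE=dict(c=np.array([.575,-.200]),a=12.5,lip=-.0205)
def st(B=RED):
    s=robot.read_state();M=R.from_rotvec(s['orientation']).as_matrix()
    t=np.deg2rad(B['a']);ex=np.array([np.cos(t),np.sin(t),0]);ey=np.array([-ex[1],ex[0],0])
    tip=s['tool_pos']+M[:,1]*.186
    d=tip-np.r_[B['c'],0]
    print('t',round(s['t'],2),'tip box x,y,z mm',np.round([d@ex*1000,d@ey*1000,tip[2]*1000],1),'heading(-z) deg',np.rad2deg(np.arctan2(-M[1,2],-M[0,2])).round(2),'down',M[:,1].round(3),'F box',np.round([s['force']@ex,s['force']@ey,s['force'][2]],2),'open',round(s['opening'],4))
E
python3 -c "
from h import *
st()"
```

```text
t 0.1 tip box x,y,z mm [-416.4  294.6  217.8] heading(-z) deg -18.44 down [-0.001 -0.002 -1.   ] F box [-0.03  0.61 -0.09] open 0.0931$[0]: bad value
```

```bash
python3 -m inch '[{"x":0,"y":0,"z":0,"twist":-0.105},{"x":-24,"y":0,"z":-30,"twist":0},{"x":-24,"y":0,"z":-30,"twist":0},{"x":-24,"y":0,"z":-30,"twist":0},{"x":-24,"y":0,"z":-30,"twist":0},{"x":-24,"y":0,"z":-30,"twist":0},{"x":-24,"y":0,"z":-30,"twist":0},{"x":-24,"y":0,"z":-30,"twist":0},{"x":-24,"y":0,"z":-30,"twist":0},{"x":-24,"y":0,"z":-30,"twist":0},{"x":-24,"y":0,"z":-30,"twist":0},{"x":-24,"y":0,"z":-30,"twist":0}]' -1 20
python3 -c "
from h import *
st()"
```

```text
t: 1.3
tool_pos: [0.4559, 0.239, 0.4044]
orientation: [-1.304, -1.048, 1.048]
force: [0.3, 0.5, 0.4]
opening: 0.0024
t 1.3 tip box x,y,z mm [-85.6  29.7 218.4] heading(-z) deg -12.42 down [-0. -0. -1.] F box [0.19 0.57 0.43] open 0.0024
```

```bash
python3 -m inch '[{"x":-15,"y":0,"z":-19,"twist":0},{"x":-15,"y":0,"z":-19,"twist":0},{"x":0,"y":20,"z":0,"twist":0},{"x":0,"y":20,"z":0,"twist":0},{"x":0,"y":20,"z":0,"twist":0},{"x":0,"y":0,"z":0,"twist":0},{"x":0,"y":0,"z":0,"twist":0}]'
python3 - <<'E'
from h import *
st()
for n,(r0,r1,q0,q1) in(('scene',(170,310,300,460)),('top',(130,250,200,330))):
    C=grab(n);np.savez(f'/tmp/{n}1.npz',**C)
    cv2.imwrite(f'pics/{n}1z.png',cv2.resize(C['color'][r0:r1,q0:q1],None,fx=4,fy=4,interpolation=cv2.INTER_CUBIC)[:,:,::-1])
E
```

```text
t: 2.0
tool_pos: [0.4857, 0.2029, 0.3446]
orientation: [-1.303, -1.047, 1.049]
force: [0.4, -0.6, 0.5]
opening: 0.0004
t 2.0 tip box x,y,z mm [-48.9   0.7 158.6] heading(-z) deg -12.42 down [-0.001 -0.    -1.   ] F box [ 0.54 -0.48  0.53] open 0.0004
```

View pics/scene1z.png

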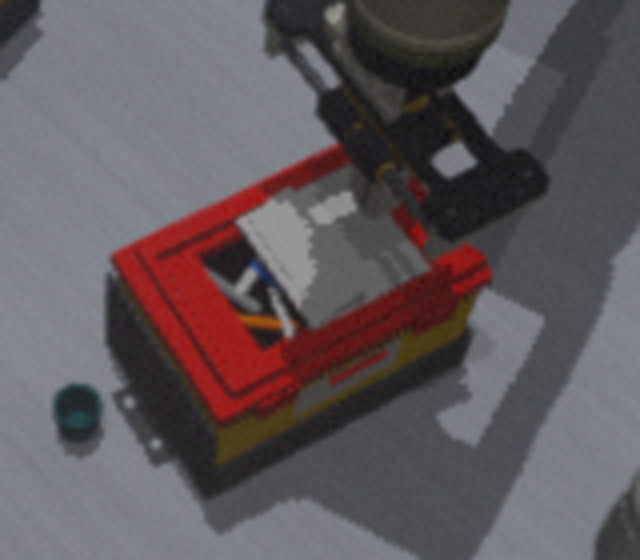

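View pics/top1z.png

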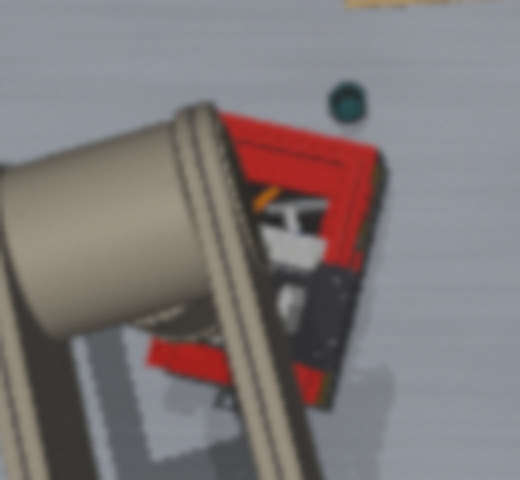

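```bash
python3 -m inch '[{"x":0,"y":12,"z":0,"twist":0},{"x":0,"y":6,"z":0,"twist":0},{"x":0,"y":3,"z":0,"twist":0},{"x":0,"y":2,"z":0,"twist":0},{"x":0,"y":0,"z":0,"twist":0}]'
python3 -c "
from h import *
st()"
```

```text
t: 2.6
tool_pos: [0.4858, 0.2029, 0.3214]
orientation: [-1.304, -1.048, 1.048]
force: [0.5, 0.6, -0.5]
opening: 0.0005
t 2.6 tip box x,y,z mm [-48.7   0.8 135.4] heading(-z) deg -12.42 down [-0.001 -0.    -1.   ] F box [ 0.32  0.74 -0.51] open 0.0005
```

```bash
python3 -m inch '[{"x":0,"y":0,"z":-6,"twist":0},{"x":0,"y":0,"z":-5,"twist":0},{"x":0,"y":0,"z":-4,"twist":0},{"x":0,"y":0,"z":-3,"twist":0},{"x":0,"y":0,"z":0,"twist":0}]'
python3 -c "
from h import *
st()"
```

```text
t: 3.1
tool_pos: [0.5039, 0.1989, 0.3218]
orientation: [-1.304, -1.048, 1.048]
force: [-0.1, -0.4, 0.2]
opening: 0.0006
t 3.1 tip box x,y,z mm [-29.9   0.9 135.8] heading(-z) deg -12.44 down [ 0. -0. -1.] F box [-0.04 -0.42  0.17] open 0.0006
```

```bash
python3 -m inch '[{"x":0,"y":0,"z":-3,"twist":0},{"x":0,"y":0,"z":-3,"twist":0},{"x":0,"y":0,"z":-3,"twist":0},{"x":0,"y":0,"z":0,"twist":0}]'
python3 -c "
from h import *
st()"
python3 -m inch '[{"x":0,"y":0,"z":-3,"twist":0},{"x":0,"y":0,"z":-3,"twist":0},{"x":0,"y":0,"z":-3,"twist":0},{"x":0,"y":0,"z":-3,"twist":0},{"x":0,"y":0,"z":-3,"twist":0},{"x":0,"y":0,"z":-3,"twist":0},{"x":0,"y":0,"z":-3,"twist":0},{"x":0,"y":0,"z":-3,"twist":0}]'
python3 -c "
from h import *
st()"
```

```text
t: 3.5
tool_pos: [0.5125, 0.197, 0.3217]
orientation: [-1.304, -1.048, 1.048]
force: [-0.7, -0.2, -0.3]
opening: 0.0008
t 3.5 tip box x,y,z mm [-21.2   0.9 135.7] heading(-z) deg -12.43 down [ 0. -0. -1.] F box [-0.65 -0.38 -0.3 ] open 0.0008
t: 4.3
tool_pos: [0.5355, 0.1919, 0.3216]
orientation: [-1.303, -1.047, 1.049]
force: [-5.6, 0.0, 3.5]
opening: 0.0003
t 4.3 tip box x,y,z mm [  2.1   0.8 135.6] heading(-z) deg -12.42 down [-0.002 -0.    -1.   ] F box [-5.47 -1.2   3.5 ] open 0.0003
```

```bash
python3 - <<'E'
from h import *
for n,(r0,r1,q0,q1) in(('scene',(170,310,300,460)),):
    C=grab(n);np.savez(f'/tmp/{n}2.npz',**C)
    cv2.imwrite(f'pics/{n}2z.png',cv2.resize(C['color'][r0:r1,q0:q1],None,fx=4,fy=4,interpolation=cv2.INTER_CUBIC)[:,:,::-1])
    W,a,c,wh=rectfit(C,1,-13);print(a,c,wh);print(lip(W,-12.4,np.array([.5342,.191])))
st()
E
```

```text
-12.199999999999932 [0.53695472 0.19083529] (np.float64(0.1997974912156073), np.float64(0.13336550843631215))
[0.01062535 0.01215428 0.00948604 0.01002009 0.00094648 0.01192126
 0.01084388]
t 4.35 tip box x,y,z mm [  2.7   0.8 135.7] heading(-z) deg -12.43 down [-0.001 -0.    -1.   ] F box [-0.19 -0.02  0.43] open 0.0006
```

View pics/scene2z.png

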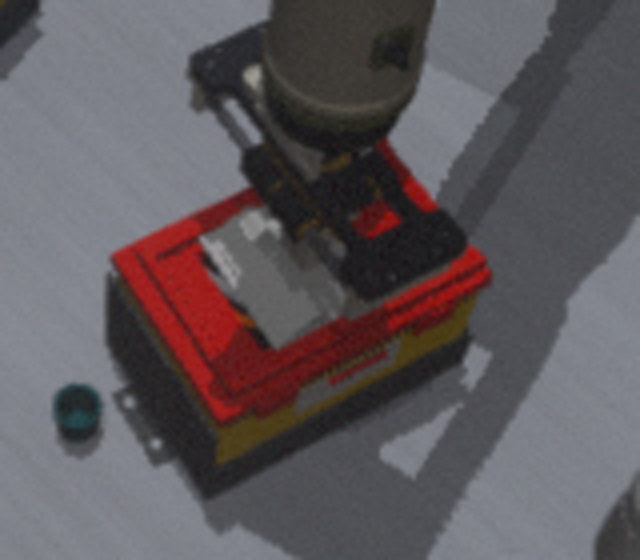

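```bash
python3 -m inch '[{"x":0,"y":0,"z":-3,"twist":0},{"x":0,"y":0,"z":-3,"twist":0},{"x":0,"y":0,"z":-3,"twist":0},{"x":0,"y":0,"z":-3,"twist":0},{"x":0,"y":0,"z":0,"twist":0}]'
python3 -c "
from h import *
st()"
for i in 1; do python3 -m inch '[{"x":0,"y":0,"z":-2,"twist":0},{"x":0,"y":0,"z":-2,"twist":0},{"x":0,"y":0,"z":0,"twist":0}]'
python3 -c "
from h import *
st()"; done
python3 -m inch '[{"x":0,"y":0,"z":-2,"twist":0},{"x":0,"y":0,"z":-2,"twist":0},{"x":0,"y":0,"z":0,"twist":0}]'
python3 -c "
from h import *
st()"
python3 -m inch '[{"x":0,"y":0,"z":-2,"twist":0},{"x":0,"y":0,"z":-2,"twist":0},{"x":0,"y":0,"z":0,"twist":0}]'
python3 -c "
from h import *
st()"
python3 -m inch '[{"x":0,"y":0,"z":-2,"twist":0},{"x":0,"y":0,"z":-2,"twist":0},{"x":0,"y":0,"z":0,"twist":0}]'
python3 -c "
from h import *
st()"
```

```text
t: 4.85
tool_pos: [0.5479, 0.1892, 0.3218]
orientation: [-1.305, -1.048, 1.048]
force: [0.5, 0.4, -1.0]
opening: 0.0004
t 4.85 tip box x,y,z mm [ 15.2   0.9 135.8] heading(-z) deg -12.43 down [ 0.001 -0.    -1.   ] F box [ 0.45  0.46 -0.96] open 0.0004
t: 5.15
tool_pos: [0.5513, 0.1885, 0.3218]
orientation: [-1.304, -1.047, 1.048]
force: [-3.4, 0.2, 2.0]
opening: 0.0004
t 5.15 tip box x,y,z mm [ 18.4   0.8 135.8] heading(-z) deg -12.42 down [-0.001 -0.    -1.   ] F box [-3.32 -0.5   2.01] open 0.0004
t: 5.45
tool_pos: [0.555, 0.1877, 0.3216]
orientation: [-1.303, -1.047, 1.049]
force: [-2.6, 0.7, 1.9]
opening: 0.0003
t 5.45 tip box x,y,z mm [ 22.1   0.9 135.6] heading(-z) deg -12.41 down [-0.001 -0.    -1.   ] F box [-2.7   0.13  1.94] open 0.0003
t: 5.75
tool_pos: [0.5596, 0.1867, 0.3219]
orientation: [-1.305, -1.049, 1.047]
force: [-0.5, -0.7, 0.8]
opening: 0.0003
t 5.75 tip box x,y,z mm [ 27.3   1.  135.9] heading(-z) deg -12.43 down [ 0.001 -0.    -1.   ] F box [-0.36 -0.76  0.78] open 0.0003
t: 6.05
tool_pos: [0.5633, 0.1859, 0.3218]
orientation: [-1.304, -1.048, 1.048]
force: [0.0, -0.1, -0.9]
opening: 0.0002
t 6.05 tip box x,y,z mm [ 30.9   0.9 135.8] heading(-z) deg -12.43 down [ 0.  0. -1.] F box [ 0.04 -0.12 -0.87] open 0.0002
```

```bash
python3 -m inch '[{"x":0,"y":0,"z":-2,"twist":0},{"x":0,"y":0,"z":-2,"twist":0},{"x":0,"y":0,"z":-2,"twist":0},{"x":0,"y":0,"z":0,"twist":0}]'
python3 -c "
from h import *
st()"
python3 -m inch '[{"x":0,"y":0,"z":-2,"twist":0},{"x":0,"y":0,"z":-2,"twist":0},{"x":0,"y":0,"z":0,"twist":0}]'
python3 -c "
from h import *
st()"
python3 -m inch '[{"x":0,"y":0,"z":-2,"twist":0},{"x":0,"y":0,"z":-2,"twist":0},{"x":0,"y":0,"z":0,"twist":0}]'
python3 -c "
from h import *
st()"
python3 -m inch '[{"x":0,"y":0,"z":-2,"twist":0},{"x":0,"y":0,"z":-2,"twist":0},{"x":0,"y":0,"z":0,"twist":0}]'
python3 -c "
from h import *
st()"
python3 -m inch '[{"x":0,"y":0,"z":-2,"twist":0},{"x":0,"y":0,"z":-2,"twist":0},{"x":0,"y":0,"z":0,"twist":0}]'
python3 -c "
from h import *
st()"
```

```text
t: 6.45
tool_pos: [0.5681, 0.185, 0.3219]
orientation: [-1.301, -1.046, 1.05]
force: [-10.5, 2.5, 7.5]
opening: 0.0005
t 6.45 tip box x,y,z mm [ 35.1   1.1 135.9] heading(-z) deg -12.4 down [-0.003  0.    -1.   ] F box [-10.78   0.15   7.52] open 0.0005
t: 6.75
tool_pos: [0.5705, 0.1848, 0.322]
orientation: [-1.297, -1.043, 1.053]
force: [-23.8, 2.8, 15.9]
opening: 0.0003
t 6.75 tip box x,y,z mm [ 36.5   1.2 136. ] heading(-z) deg -12.36 down [-0.009  0.001 -1.   ] F box [-23.81  -2.33  15.92] open 0.0003
t: 7.05
tool_pos: [0.5723, 0.1846, 0.322]
orientation: [-1.292, -1.038, 1.057]
force: [-40.5, 3.8, 27.6]
opening: 0.0004
t 7.05 tip box x,y,z mm [ 37.    1.3 136. ] heading(-z) deg -12.31 down [-0.016  0.001 -1.   ] F box [-40.35  -5.01  27.64] open 0.0004
t: 7.35
tool_pos: [0.5742, 0.1845, 0.3219]
orientation: [-1.287, -1.034, 1.061]
force: [-58.9, 5.7, 39.7]
opening: 0.0004
t 7.35 tip box x,y,z mm [ 37.6   1.3 136. ] heading(-z) deg -12.26 down [-0.022  0.002 -1.   ] F box [-58.71  -7.09  39.66] open 0.0004
t: 7.65
tool_pos: [0.576, 0.1843, 0.3219]
orientation: [-1.282, -1.03, 1.066]
force: [-75.1, 8.3, 50.8]
opening: 0.0004
t 7.65 tip box x,y,z mm [ 38.2   1.4 136. ] heading(-z) deg -12.21 down [-0.029  0.002 -1.   ] F box [-75.12  -8.    50.85] open 0.0004
```

```bash
python3 -m inch '[{"x":0,"y":0,"z":5,"twist":0},{"x":0,"y":0,"z":5,"twist":0},{"x":0,"y":0,"z":2,"twist":0},{"x":0,"y":0,"z":0,"twist":0}]'
python3 - <<'E'
from h import *
st()
for n,(r0,r1,q0,q1) in(('scene',(170,310,300,460)),('top',(130,250,200,330))):
    C=grab(n);np.savez(f'/tmp/{n}3.npz',**C)
    cv2.imwrite(f'pics/{n}3z.png',cv2.resize(C['color'][r0:r1,q0:q1],None,fx=4,fy=4,interpolation=cv2.INTER_CUBIC)[:,:,::-1])
E
```

```text
t: 8.05
tool_pos: [0.5702, 0.1848, 0.3219]
orientation: [-1.298, -1.043, 1.053]
force: [-22.7, 1.8, 14.6]
opening: 0.0007
t 8.05 tip box x,y,z mm [ 36.4   1.2 135.9] heading(-z) deg -12.34 down [-0.008  0.001 -1.   ] F box [-22.56  -3.08  14.63] open 0.0007
```

View pics/scene3z.png

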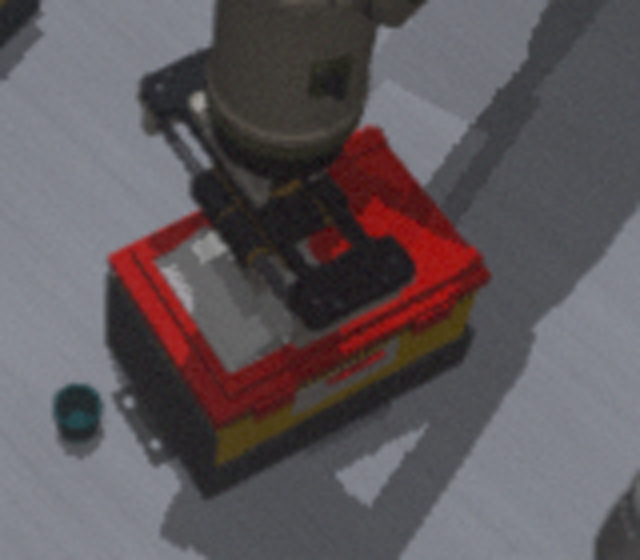

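View pics/top3z.png

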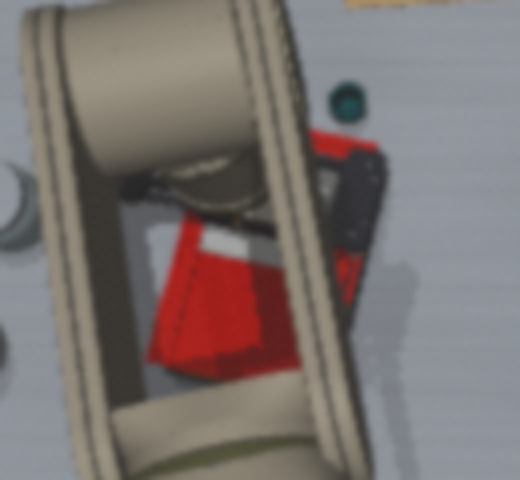

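```bash
python3 -m inch '[{"x":0,"y":0,"z":6,"twist":0},{"x":0,"y":0,"z":10,"twist":0},{"x":0,"y":-15,"z":5,"twist":0},{"x":0,"y":-30,"z":10,"twist":0},{"x":0,"y":-35,"z":25,"twist":0},{"x":0,"y":-30,"z":40,"twist":0},{"x":0,"y":0,"z":40,"twist":0},{"x":0,"y":0,"z":0,"twist":0},{"x":0,"y":0,"z":0,"twist":0}]'
python3 - <<'E'
from h import *
st()
for n,(r0,r1,q0,q1) in(('scene',(170,310,300,460)),('top',(130,250,200,330))):
    C=grab(n);np.savez(f'/tmp/{n}4.npz',**C)
    cv2.imwrite(f'pics/{n}4z.png',cv2.resize(C['color'][r0:r1,q0:q1],None,fx=4,fy=4,interpolation=cv2.INTER_CUBIC)[:,:,::-1])
    W,a,c,wh=rectfit(C,1,-13);print(n,a,c,wh)
    print((lip(W,-12.4,np.array([.5342,.191] if n=='scene' else [.5319,.1922]))*1000).round(1))
E
```

```text
t: 9.05
tool_pos: [0.4395, 0.2132, 0.4333]
orientation: [-1.305, -1.051, 1.047]
force: [1.9, 0.3, 0.1]
opening: 0.0006
t 9.05 tip box x,y,z mm [-95.4   1.3 247.3] heading(-z) deg -12.36 down [ 0.003  0.001 -1.   ] F box [1.82 0.71 0.11] open 0.0006
scene -12.299999999999933 [0.53531172 0.19070968] (np.float64(0.20424215042204197), np.float64(0.13359299921376006))
[42.8 43.  43.2 42.4 43.  44.  42.5]
top -9.799999999999898 [0.55970278 0.18454314] (np.float64(0.14829569746972204), np.float64(0.13117439712748022))
[43.6 43.5 43.5 43.3 44.  43.  43.7]
```

View pics/scene4z.png

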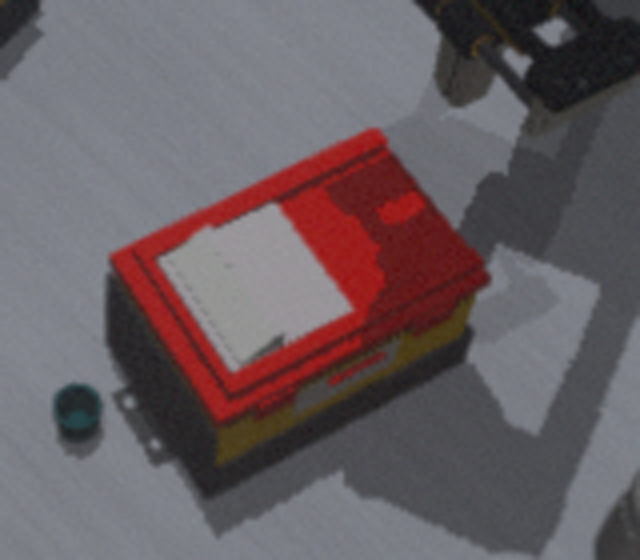

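View pics/top4z.png

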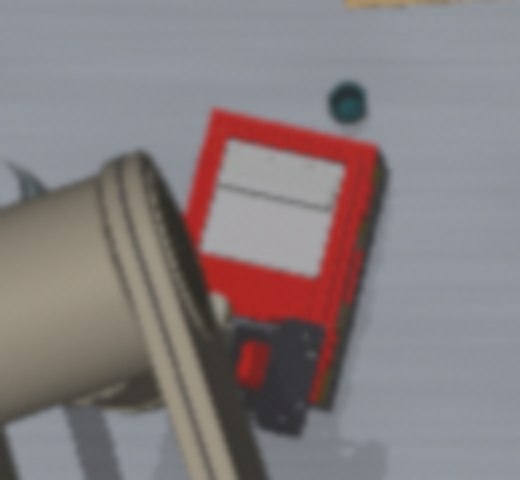

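```bash
python3 -m inch '[{"x":0,"y":0,"z":0,"twist":-0.145},{"x":0,"y":0,"z":0,"twist":-0.145},{"x":0,"y":0,"z":0,"twist":-0.145},{"x":0,"y":0,"z":0,"twist":0}]'
python3 -m inch '[{"x":-30,"y":0,"z":0,"twist":0},{"x":-40,"y":0,"z":0,"twist":0},{"x":-40,"y":0,"z":0,"twist":0},{"x":-40,"y":0,"z":0,"twist":0},{"x":-40,"y":0,"z":0,"twist":0},{"x":-40,"y":0,"z":0,"twist":0},{"x":-40,"y":0,"z":0,"twist":0},{"x":-40,"y":0,"z":0,"twist":0},{"x":-40,"y":0,"z":0,"twist":0},{"x":-40,"y":0,"z":0,"twist":0},{"x":-40,"y":0,"z":0,"twist":0},{"x":0,"y":0,"z":0,"twist":0}]'
python3 -c "
from h import *
st(BLUE)
C=grab('top');np.savez('/tmp/top5.npz',**C);C=grab('scene','scene5.png');np.savez('/tmp/scene5.npz',**C)
for n in ('top','scene'):
  W,a,c,wh=rectfit(dict(np.load(f'/tmp/{n}5.npz')),1,-13);print(n,a,c,wh,lip(W,a,c))
"
```

```text
t: 9.55
tool_pos: [0.4409, 0.2127, 0.4313]
orientation: [-1.097, -1.368, 1.37]
force: [0.1, 0.0, 0.4]
opening: 0.0001
t: 10.75
tool_pos: [0.5334, -0.2117, 0.4306]
orientation: [-1.103, -1.36, 1.362]
force: [-0.5, 0.5, -1.2]
opening: 0.0007
t 10.75 tip box x,y,z mm [-43.5  -2.5 244.6] heading(-z) deg 11.94 down [-0.001 -0.001 -1.   ] F box [-0.42  0.65 -1.17] open 0.0007
top -11.999999999999929 [0.53330387 0.19181219] (np.float64(0.20304167564189518), np.float64(0.13257056406197032)) [0.04199578 0.04151678 0.04257385 0.04249273 0.04178346 0.04280327
 0.04223113]
scene -13.099999999999945 [0.53545214 0.19079487] (np.float64(0.20377193719828746), np.float64(0.13342783174558434)) [0.04233481 0.04288358 0.04248273 0.04274731 0.04218923 0.04158715
 0.04172921]
```

```bash
python3 -m inch '[{"x":2.5,"y":0,"z":8,"twist":-0.01},{"x":0,"y":25,"z":0,"twist":0},{"x":0,"y":25,"z":0,"twist":0},{"x":0,"y":25,"z":0,"twist":0},{"x":0,"y":18,"z":0,"twist":0},{"x":0,"y":9,"z":0,"twist":0},{"x":0,"y":4,"z":0,"twist":0},{"x":0,"y":2,"z":0,"twist":0},{"x":0,"y":0,"z":0,"twist":0}]'
python3 -c "
from h import *
st(BLUE)
C=grab('scene')
cv2.imwrite('pics/s6.png',cv2.resize(C['color'][90:230,190:350],None,fx=4,fy=4,interpolation=cv2.INTER_CUBIC)[:,:,::-1])"
```

```text
t: 11.75
tool_pos: [0.525, -0.206, 0.3247]
orientation: [-1.094, -1.376, 1.375]
force: [-0.4, -0.0, -0.8]
opening: 0.0001
t 11.75 tip box x,y,z mm [-49.9   4.8 138.7] heading(-z) deg 13.08 down [ 0.001 -0.001 -1.   ] F box [-0.38  0.06 -0.82] open 0.0001
```

View pics/s6.png

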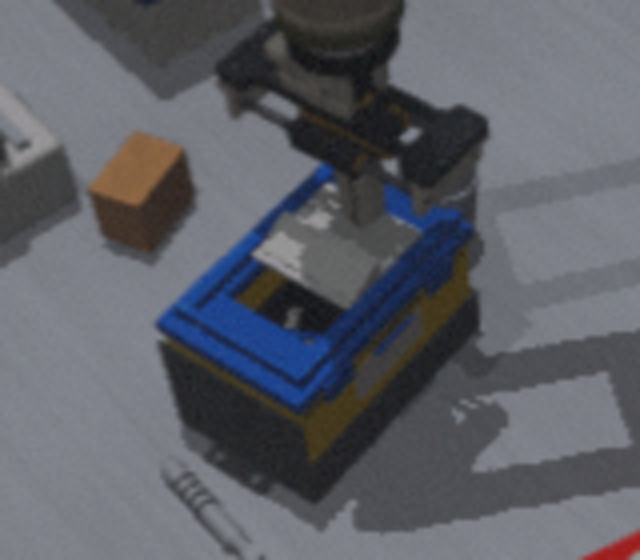

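```bash
python3 -m inch '[{"x":-4.8,"y":2.5,"z":0,"twist":0.01},{"x":0,"y":0,"z":-6,"twist":0},{"x":0,"y":0,"z":-6,"twist":0},{"x":0,"y":0,"z":-4,"twist":0},{"x":0,"y":0,"z":-2,"twist":0},{"x":0,"y":0,"z":0,"twist":0},{"x":0,"y":0,"z":0,"twist":0}]'
python3 -c "
from h import *
st(BLUE)"
```

```text
t: 12.5
tool_pos: [0.5434, -0.2067, 0.3211]
orientation: [-1.098, -1.368, 1.368]
force: [0.2, 0.9, -0.1]
opening: 0.0003
t 12.5 tip box x,y,z mm [-32.4   0.3 135.1] heading(-z) deg 12.52 down [-0.  0. -1.] F box [ 0.42  0.84 -0.06] open 0.0003
```

```bash
python3 -m inch '[{"x":0,"y":0,"z":-2.5,"twist":0},{"x":0,"y":0,"z":-2.5,"twist":0},{"x":0,"y":0,"z":-2.5,"twist":0},{"x":0,"y":0,"z":-2.5,"twist":0},{"x":0,"y":0,"z":-2.5,"twist":0},{"x":0,"y":0,"z":-2.5,"twist":0},{"x":0,"y":0,"z":-2.5,"twist":0},{"x":0,"y":0,"z":-2.5,"twist":0},{"x":0,"y":0,"z":-2,"twist":0},{"x":0,"y":0,"z":-2,"twist":0},{"x":0,"y":0,"z":-1,"twist":0},{"x":0,"y":0,"z":0,"twist":0}]'
python3 -c "
from h import *
st(BLUE)"

```

```text
t: 13.7
tool_pos: [0.568, -0.2014, 0.3212]
orientation: [-1.098, -1.368, 1.368]
force: [0.3, -0.0, 0.2]
opening: 0.0005
t 13.7 tip box x,y,z mm [-7.100e+00  1.000e-01  1.352e+02] heading(-z) deg 12.51 down [ 0. -0. -1.] F box [ 0.25 -0.07  0.19] open 0.0005
```

```bash
python3 -m inch '[{"x":0,"y":0,"z":-1,"twist":0},{"x":0,"y":0,"z":0,"twist":0}]' >/dev/null
python3 -c "
from h import *
st(BLUE)"
python3 -m inch '[{"x":0,"y":0,"z":-1,"twist":0},{"x":0,"y":0,"z":0,"twist":0}]' >/dev/null
python3 -c "
from h import *
st(BLUE)"
python3 -m inch '[{"x":0,"y":0,"z":-1,"twist":0},{"x":0,"y":0,"z":0,"twist":0}]' >/dev/null
python3 -c "
from h import *
st(BLUE)"
python3 -m inch '[{"x":0,"y":0,"z":-1,"twist":0},{"x":0,"y":0,"z":0,"twist":0}]' >/dev/null
python3 -c "
from h import *
st(BLUE)"

```

```text
t 13.9 tip box x,y,z mm [-6.300e+00  1.000e-01  1.352e+02] heading(-z) deg 12.5 down [ 0. -0. -1.] F box [ 0.06 -0.22  0.49] open 0.0003
t 14.1 tip box x,y,z mm [-5.300e+00  1.000e-01  1.353e+02] heading(-z) deg 12.5 down [ 0. -0. -1.] F box [-1.38  0.69 -0.2 ] open 0.0006
t 14.3 tip box x,y,z mm [-4.300e+00  1.000e-01  1.353e+02] heading(-z) deg 12.5 down [ 0. -0. -1.] F box [-0.12 -0.7  -0.34] open 0.0004
t 14.5 tip box x,y,z mm [ -3.2   0.2 135.2] heading(-z) deg 12.51 down [ 0. -0. -1.] F box [-0.44 -0.49  0.49] open 0.0005
```

```bash
python3 -c "
from h import *
st(BLUE)
C=grab('scene');W,a,c,wh=rectfit(C,-1,13);print('sc',a,c,wh,(lip(W,12.3,np.array([.5765,-.2002]))*1000).round(1))
C=grab('top');W,a,c,wh=rectfit(C,-1,13);print('top',a,c,wh,(lip(W,12.9,np.array([.5740,-.1996]))*1000).round(1))
"
python3 -m inch '[{"x":0,"y":0,"z":-1,"twist":0},{"x":0,"y":0,"z":0,"twist":0}]' >/dev/null
python3 -c "
from h import *
st(BLUE)"
python3 -m inch '[{"x":0,"y":0,"z":-1,"twist":0},{"x":0,"y":0,"z":0,"twist":0}]' >/dev/null
python3 -c "
from h import *
st(BLUE)"
python3 -m inch '[{"x":0,"y":0,"z":-1,"twist":0},{"x":0,"y":0,"z":0,"twist":0}]' >/dev/null
python3 -c "
from h import *
st(BLUE)"
python3 -m inch '[{"x":0,"y":0,"z":-1,"twist":0},{"x":0,"y":0,"z":0,"twist":0}]' >/dev/null
python3 -c "
from h import *
st(BLUE)"

```

```text
t 14.5 tip box x,y,z mm [ -3.2   0.2 135.2] heading(-z) deg 12.51 down [ 0. -0. -1.] F box [-0.44 -0.49  0.49] open 0.0005
sc 12.699999999999987 [ 0.57834219 -0.19941879] (np.float64(0.20045314121186636), np.float64(0.13279304593786512)) [ 6.5  5.2  3.1  2.3 -7.4  5.   4.1]
top 12.799999999999986 [ 0.51101925 -0.21836984] (np.float64(0.07357850303846125), np.float64(0.12506906103440957)) [nan nan nan nan nan nan nan]
t 14.8 tip box x,y,z mm [ -2.3   0.2 135.2] heading(-z) deg 12.5 down [ 0. -0. -1.] F box [-0.53  0.63  0.3 ] open 0.0005
t 15.0 tip box x,y,z mm [ -1.2   0.2 135.2] heading(-z) deg 12.5 down [ 0. -0. -1.] F box [-0.56 -0.27 -0.05] open 0.0006
t 15.2 tip box x,y,z mm [ -0.3   0.2 135.2] heading(-z) deg 12.5 down [-0. -0. -1.] F box [-0.68  0.43  1.08] open 0.0004
t 15.4 tip box x,y,z mm [7.000e-01 1.000e-01 1.353e+02] heading(-z) deg 12.5 down [-0. -0. -1.] F box [-2.26  0.09  0.38] open 0.0005
```

```bash

python3 -m inch '[{"x":0,"y":0,"z":-1,"twist":0},{"x":0,"y":0,"z":0,"twist":0}]' >/dev/null
python3 -c "
from h import *
st(BLUE)"
python3 -m inch '[{"x":0,"y":0,"z":-1,"twist":0},{"x":0,"y":0,"z":0,"twist":0}]' >/dev/null
python3 -c "
from h import *
st(BLUE)"
python3 -m inch '[{"x":0,"y":0,"z":-1,"twist":0},{"x":0,"y":0,"z":0,"twist":0}]' >/dev/null
python3 -c "
from h import *
st(BLUE)"
python3 -m inch '[{"x":0,"y":0,"z":-1,"twist":0},{"x":0,"y":0,"z":0,"twist":0}]' >/dev/null
python3 -c "
from h import *
st(BLUE)"

```

```text
t 15.6 tip box x,y,z mm [1.500e+00 1.000e-01 1.352e+02] heading(-z) deg 12.5 down [-0.001 -0.    -1.   ] F box [-3.49 -1.29  1.54] open 0.0007
t 15.8 tip box x,y,z mm [3.000e+00 1.000e-01 1.353e+02] heading(-z) deg 12.5 down [ 0.001 -0.    -1.   ] F box [-1.65 -0.71  0.43] open 0.0004
t 16.0 tip box x,y,z mm [  4.2   0.2 135.3] heading(-z) deg 12.5 down [ 0.001  0.    -1.   ] F box [ 0.72 -0.44  0.18] open 0.0002
t 16.2 tip box x,y,z mm [  5.1   0.3 135.3] heading(-z) deg 12.51 down [ 0.001  0.    -1.   ] F box [-0.83 -0.12  0.25] open 0.0006
```

```bash

python3 -m inch '[{"x":0,"y":0,"z":-1,"twist":0},{"x":0,"y":0,"z":-1,"twist":0},{"x":0,"y":0,"z":-1,"twist":0},{"x":0,"y":0,"z":0,"twist":0}]' >/dev/null
python3 -c "
from h import *
st(BLUE)"
python3 -m inch '[{"x":0,"y":0,"z":5,"twist":0},{"x":0,"y":0,"z":10,"twist":0},{"x":0,"y":-20,"z":10,"twist":0},{"x":0,"y":-40,"z":10,"twist":0},{"x":0,"y":-45,"z":20,"twist":0},{"x":0,"y":-30,"z":40,"twist":0},{"x":0,"y":0,"z":40,"twist":0},{"x":0,"y":0,"z":40,"twist":0},{"x":0,"y":0,"z":0,"twist":0},{"x":0,"y":0,"z":0,"twist":0}]'
python3 - <<'E'
from h import *
st(BLUE)
for n,(r0,r1,q0,q1) in(('scene',(90,230,190,350)),('top',(120,260,320,460))):
    C=grab(n);np.savez(f'/tmp/{n}7.npz',**C)
    cv2.imwrite(f'pics/{n}7z.png',cv2.resize(C['color'][r0:r1,q0:q1],None,fx=4,fy=4,interpolation=cv2.INTER_CUBIC)[:,:,::-1])
    W,a,c,wh=rectfit(C,-1,13);print(n,a,c,wh,(lip(W,a,c)*1000).round(1))
    W,a,c,wh=rectfit(C,1,-13);print(n,a,c,wh,(lip(W,a,c)*1000).round(1))
E
```

```text
t 16.6 tip box x,y,z mm [  7.9   0.2 135.2] heading(-z) deg 12.51 down [ 0.  0. -1.] F box [-0.67 -0.41  0.63] open 0.0006
t: 17.6
tool_pos: [0.4106, -0.2363, 0.4566]
orientation: [-1.101, -1.367, 1.367]
force: [0.3, -0.6, -0.0]
opening: 0.0003
t 17.6 tip box x,y,z mm [-168.2   -0.   270.6] heading(-z) deg 12.39 down [ 0.001 -0.001 -1.   ] F box [ 0.21 -0.62 -0.03] open 0.0003
scene 11.399999999999991 [ 0.57643387 -0.19881166] (np.float64(0.20381733241053623), np.float64(0.132483842297143)) [17.8 17.2 18.6 15.6 17.  14.7 14.1]
scene -12.599999999999937 [0.53556807 0.19093291] (np.float64(0.204238476921896), np.float64(0.13333774278782295)) [42.6 41.7 41.9 41.7 42.5 42.  42.2]
top 12.299999999999988 [ 0.57404192 -0.19969636] (np.float64(0.20293186563826154), np.float64(0.13233529349456236)) [18.  17.3 17.9 17.  16.6 17.8 16.2]
top -12.09999999999993 [0.53320089 0.19187359] (np.float64(0.2030565703128287), np.float64(0.13246040587618943)) [41.5 41.9 42.4 42.5 42.3 42.9 42.5]
```

View pics/scene7z.png

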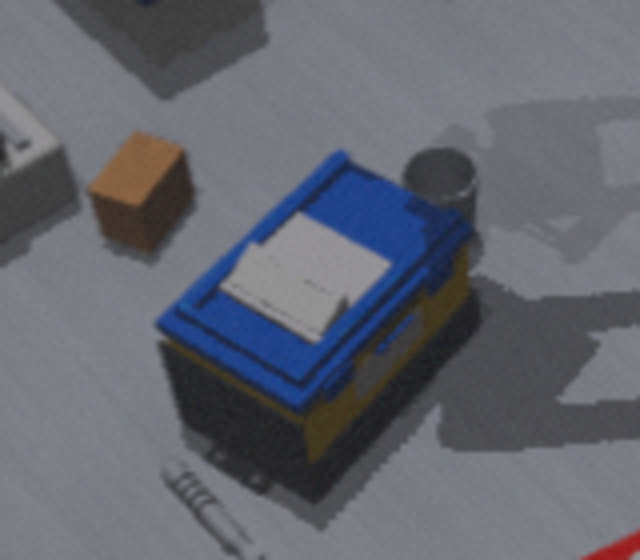

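View pics/top7z.png

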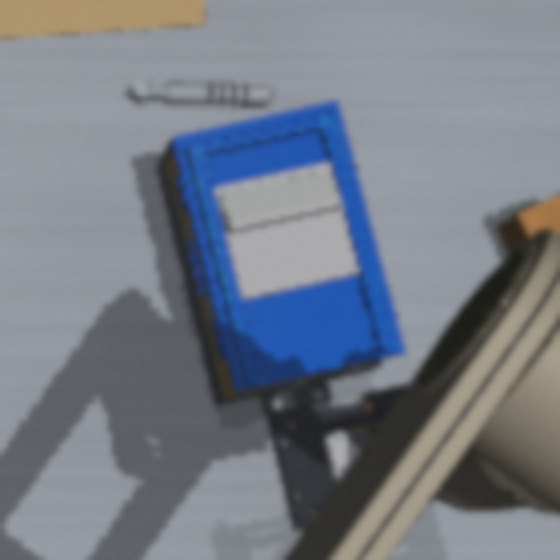

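```bash

python3 -m inch '[{"x":0,"y":0,"z":-30,"twist":0},{"x":0,"y":0,"z":-40,"twist":0},{"x":0,"y":0,"z":-40,"twist":0},{"x":0,"y":0,"z":-30,"twist":0},{"x":0,"y":0,"z":-8,"twist":0},{"x":0,"y":30,"z":0,"twist":0},{"x":0,"y":40,"z":0,"twist":0},{"x":0,"y":30,"z":0,"twist":0},{"x":0,"y":20,"z":0,"twist":0},{"x":0,"y":10,"z":0,"twist":0},{"x":0,"y":0,"z":0,"twist":0},{"x":0,"y":0,"z":0,"twist":0}]'
python3 -c "
from h import *
st(BLUE)"
```

```text
t: 18.9
tool_pos: [0.5564, -0.2041, 0.3273]
orientation: [-1.099, -1.369, 1.368]
force: [-0.1, -0.1, 0.6]
opening: 0.0005
t 18.9 tip box x,y,z mm [-18.8  -0.2 141.3] heading(-z) deg 12.51 down [ 0.001 -0.001 -1.   ] F box [-0.11 -0.05  0.57] open 0.0005
```

```bash

python3 -m inch '[{"x":0,"y":4,"z":0,"twist":0},{"x":0,"y":2,"z":-4,"twist":0},{"x":0,"y":0,"z":-6,"twist":0},{"x":0,"y":0,"z":-6,"twist":0},{"x":0,"y":0,"z":-4,"twist":0},{"x":0,"y":0,"z":-2,"twist":0},{"x":0,"y":0,"z":0,"twist":0}]' >/dev/null
python3 -c "
from h import *
st(BLUE)"
python3 -m inch '[{"x":0,"y":0,"z":-2,"twist":0},{"x":0,"y":0,"z":-2,"twist":0},{"x":0,"y":0,"z":0,"twist":0},{"x":0,"y":0,"z":0,"twist":0}]' >/dev/null
python3 -c "
from h import *
st(BLUE)"
```

```text
t 19.6 tip box x,y,z mm [  3.    0.2 134.2] heading(-z) deg 12.52 down [-0.  0. -1.] F box [-0.66  0.07  0.69] open 0.0005
t 20.0 tip box x,y,z mm [  6.6   0.2 134.2] heading(-z) deg 12.5 down [-0.  0. -1.] F box [ 1.03  0.34 -0.5 ] open 0.0003
```

```bash

python3 -m inch '[{"x":0,"y":0,"z":-1,"twist":0},{"x":0,"y":0,"z":-1,"twist":0},{"x":0,"y":0,"z":-1,"twist":0},{"x":0,"y":0,"z":-1,"twist":0},{"x":0,"y":0,"z":-0.8,"twist":0},{"x":0,"y":0,"z":0,"twist":0}]' >/dev/null
python3 -c "
from h import *
st(BLUE)"
python3 -m inch '[{"x":0,"y":0,"z":5,"twist":0},{"x":0,"y":0,"z":10,"twist":0},{"x":0,"y":-20,"z":10,"twist":0},{"x":0,"y":-40,"z":10,"twist":0},{"x":0,"y":-45,"z":20,"twist":0},{"x":0,"y":-30,"z":40,"twist":0},{"x":0,"y":0,"z":40,"twist":0},{"x":0,"y":0,"z":40,"twist":0},{"x":0,"y":0,"z":0,"twist":0},{"x":0,"y":0,"z":0,"twist":0}]'
python3 - <<'E'
from h import *
st(BLUE)
for n in('scene','top'):
    C=grab(n,n+'8.png')
    W,a,c,wh=rectfit(C,-1,13);print(n,a,c,wh,(lip(W,a,c)*1000).round(1))
    W,a,c,wh=rectfit(C,1,-13);print(n,a,c,wh,(lip(W,a,c)*1000).round(1))
E
```

```text
t 20.6 tip box x,y,z mm [ 11.6   0.2 134.2] heading(-z) deg 12.51 down [ 0.  0. -1.] F box [-0.68 -0.7  -0.22] open 0.0005
t: 21.6
tool_pos: [0.4143, -0.2354, 0.4555]
orientation: [-1.1, -1.367, 1.367]
force: [0.7, -0.6, 0.0]
opening: 0.0008
t 21.6 tip box x,y,z mm [-164.3    0.   269.5] heading(-z) deg 12.4 down [ 0.001 -0.001 -1.   ] F box [ 0.52 -0.73  0.01] open 0.0008
scene 11.099999999999993 [ 0.57647446 -0.19807406] (np.float64(0.20467676333727675), np.float64(0.13046069054725204)) [22.1 20.9 20.1 21.3 17.9 19.9 17.9]
scene -12.79999999999994 [0.53543084 0.19073758] (np.float64(0.20414168845425867), np.float64(0.13355016777339693)) [42.3 42.2 42.3 41.9 41.5 41.6 41.4]
top 12.999999999999986 [ 0.57374495 -0.19965755] (np.float64(0.20319977791211097), np.float64(0.13267635756623314)) [21.1 20.9 21.  21.8 20.6 20.9 20.5]
top -12.899999999999942 [0.53324747 0.19158357] (np.float64(0.20250717427714965), np.float64(0.13252558729508762)) [42.8 42.2 42.8 41.9 42.8 42.1 42. ]
```

View pics/scene8.png

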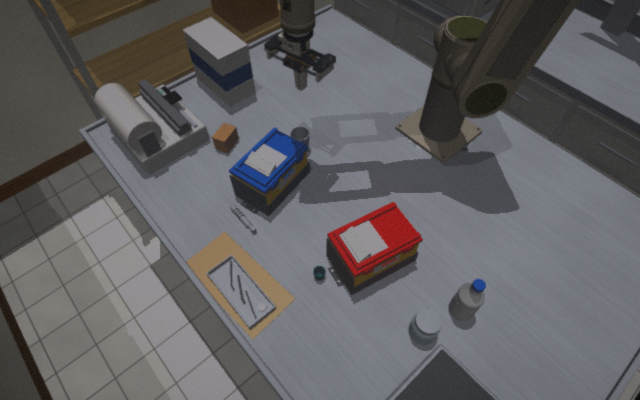

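```bash
python3 -c "
from plant import robot
print(robot.close_job())"
```

```text
the job is handed in; nothing more can be done
None
```

Both boxes are closed as asked and the job is handed in, at about 22 s of the 56 s allowed.

- **Red lid (done first):** I pushed the slide past both clicks to a hard stop, where its front edge meets the far end of the lid's rim. Its lip ended about 42 mm ahead of the box centre, and both cameras agree. I take this as the locked position, 0.080.
- **Too much force on red:** I stepped on too far at the stop. The push reached about 75 N, with about 51 N upward at the same time. Together that is about 91 N at the wrist, under the 120 N limit. It was fingertip contact, and the box only shifted about 1 mm forward in its holder.
- **Blue lid:** I felt the first click (3.5 N, then the slide sprang forward) where the red box's end position predicted it. I then nudged the slide on a few millimetres to get clear of the ridge. The lip ended about 21 mm ahead of the box centre, which puts the slide at about 0.059, inside 0.054–0.064. The force stayed under 1 N after the click, so the second ridge was never reached.
- **Slide readings:** neither slide started at 0; they began at about 0.021 (red) and 0.017 (blue). The blue reading therefore depends on the red stop being 0.080. The blue click position supports that. The red force readings were coarser, and never showed the second click's 9 N.
- **Last pictures:** both boxes stand in their holders, the other objects look unmoved, and the arm is clear of everything.

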